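# Sort paint-marked blanks off the saw's run-out table with the push block, then hang it up

## Robot

A 6-joint arm with a two-finger parallel gripper is mounted at the origin on the work surface. World frame = base frame: x ahead of the robot, y to its left, z up, the work surface at z = 0. Lengths are in m, angles in rad, forces in N, time in s.
With the tool pointing down it reaches from about 0.3 to 0.775 m from the base axis. Payload 14.6 kg.
Tool frame: the origin (TCP) lies on the centre line of the jaws, within the pads' length; the fingertips stand 19 mm ahead of it and the grasp point (between the pads) is the TCP; z points along the fingers, y is the line along which they close (so a half turn about z gives the same grasp; the last joint's range is limited). The gripper opens to 94 mm and grips with 3 to 60 N. Pads are 16 mm wide; open, the fingers measure 119 mm over their backs; the gripper's body (75 mm by 177 mm) begins 78 mm behind the grasp point.
Start: joints at [1.123, 0.3, 1.521, -0, 1.321, -0.067], TCP at [0.204, 0.511, 0.224] pointing down, gripper open.
Joint ranges: [-3.03, 3.03], [-0.79, 2.21], [0.23, 2.52], [-1.04, 4.18], [0, 3.07], [-2.55, 2.55]. Speed limits (rad/s): [2.22, 2.22, 2.57, 3.14, 3.14, 3.14].

## Interface

Orientations are given as [roll, pitch, yaw] about the fixed x, y, z axes, in that order (R = Rz(yaw) Ry(pitch) Rx(roll)).
In Python, from station import get_obs, camera, workorder gives the robot as it stands.
- The arm moves only by the tool play_rows, never from a script. Its argument "motion" is a list that holds one entry, the list of rows, each a list of 7 numbers: the shift along the tool's x, y, z as a fraction of full scale, then the turn, a rotation vector about the tool's x, y, z as a fraction of full scale, then the opening, from -1 (shut) to 1 (fully open). In form: [[[x, y, z, ax, ay, az, grip], ...]]. A call has 1 to 10 rows; each row is the pose to reach, as a shift and turn from the pose commanded when the call began, along the tool's axes at that moment, turning the shorter way round; what a row does not reach only later rows make up. Full scale, the value 1, is 0.25 m for a shift and 2 pi rad for a turn. A row lasts 1/10 s, in which the tool goes at most 50 mm and 8.59 degrees, less where a joint would pass 70% of its speed; a pose out of reach is approached as far as the arm can. A call with a number of a shift or a turn outside -1 to 1 is refused whole. A call with a gripper value outside its range is refused whole. The fingers move at their own pace and stop on an object; "grip_force" is the grip in N (left out, the last holds). Time passes only in rows, so rows that repeat a pose let the fingers close. It gives the time, the measured TCP pose, the force, the opening and the grip force at its end, in the units of the state.
- get_obs(): the state, without advancing time (a new reading comes with each control period).
- camera(name): name is "scene" or "top" or "wrist"; returns a dict with "frame" (420x560x3 uint8, red, green, blue), "z_map" (420x560 float32, m along the optical axis (not along the pixel's ray), 0 where there is no reading), "camera_matrix" (3x3 intrinsics, pixels), "T" (4x4, takes a point from camera to world coordinates); the wrist camera has in their place "T_tool_cam" (4x4, takes a point from camera to tool coordinates, whose origin is the TCP and whose axes are the flange's). Camera axes: x right, y up, looking along -z (the intrinsics and any distortion apply to the point x, -y, -z); pixel columns grow to the right and rows downward; lengths in m; the calibration is good to about 2 mm. A picture is of the moment at which its call begins: read the wrist's pose just before it.
- workorder.hand_in(): hands the job in; it is judged then, once.
The state is a dict: "time_s": time; "qpos": joint angles; "joint_vel": joint speeds; "tau": joint torques, N m; "ee_pos": TCP position; "eef_rot": TCP orientation; "force": force on the tool from outside, world axes, zero at the start; "moment": the same for the moment, N m; "grip_width": finger opening in m; "grip_force": force on a finger pad.
Only numpy, scipy, OpenCV 4.12 (cv2) and the standard library are available. Lean on these libraries where they do the work, as an engineer would, in place of code of your own. Each camera call takes 0.05 s, during which the arm holds its last target. There are 200 camera calls.

## Task

Clear the saw's run-out table: take the yellow push block by its handle and use it to sweep each paint-marked blank sideways off the table into the side bin of the colour of its mark, keeping the hand itself off the blanks. When all three are in their bins, hang the push block by its handle on both prongs of the double hook and let go. Leave the tape measure, mug and paint can where they are.

Things in the scene. Friction and masses are not known exactly. Their poses are not given: they have to be found in the camera images.
- runout: the saw's run-out table: a long dark steel channel, top 170 mm wide (x) and about 1.7 m long (y), its flat top 100 mm above the bench, no fence or lip; fixed. Origin: on the bench straight below the middle of the top's width; x across the table (away from the robot), y along it. Blanks pushed across its edge drop into the bin on that side
- bin_red: red sheet-metal side bin, open on top, 158 x 560 x 80 mm outside (x, y, z), walls and floor 4 mm, fixed to the bench along one long side of the run-out table, 10 mm off its edge, rim 20 mm below the table's top; origin: centre of its underside, on the bench; x across, y along the table. Either bin may be on the robot's side or the far side
- bin_blue: blue sheet-metal side bin, open on top, 158 x 560 x 80 mm outside (x, y, z), walls and floor 4 mm, fixed to the bench along one long side of the run-out table, 10 mm off its edge, rim 20 mm below the table's top; origin: centre of its underside, on the bench; x across, y along the table. Either bin may be on the robot's side or the far side
- blank_red_a: pine blank 60 x 100 x 40 mm (x, y, z), about 0.13 kg, lying flat on the run-out table with its 100 mm length roughly along the table, a 42 mm wide red paint band round its middle; origin: centre of its underside; x across its width, y along its length. Belongs in the red bin
- blank_red_b: pine blank 60 x 100 x 40 mm (x, y, z), about 0.13 kg, lying flat on the run-out table with its 100 mm length roughly along the table, a 42 mm wide red paint band round its middle; origin: centre of its underside; x across its width, y along its length. Belongs in the red bin
- blank_blue: pine blank 60 x 100 x 40 mm (x, y, z), about 0.13 kg, lying flat on the run-out table with its 100 mm length roughly along the table, a 42 mm wide blue paint band round its middle; origin: centre of its underside; x across its width, y along its length. Belongs in the blue bin
- push_block: yellow hand push block, loose, 0.32 kg, standing on the run-out table near one end of the row of blanks: flat sole 70 x 140 x 18 mm (x, y, z) with a D handle along the sole's length: two posts (26 x 16 mm) at y = +-56 mm carry a straight square grip bar. Origin: centre of the sole's underside; y along the bar. It is the same both ways round; any long edge of the sole pushes
- push_block_grip (a point): centre of the push block's grip bar, 85 mm above the sole's underside; the bar is 22 x 22 mm in section, along y, 96 mm free between the posts, the opening under it 56 mm high (down to the sole)
- hook: double hook on a dark steel post, fixed, standing beside the far edge of the run-out table near the other end of the row of blanks. Two 8 mm round steel prongs 64 mm apart (at y = +-32 mm) reach from a plate at the post towards -x (roughly to the robot), dip slightly to a seat and turn up at the tips. Origin: on the bench below the seat; x from the prong tips to the post
- hook_seat (a point): middle between the two prongs at their seat, 260 mm above the bench, where the bar comes to rest: the prongs' upper faces lie within 1 mm of this height here. Axes as hook. The tips turn up 21 mm beyond it, reaching 20 mm above it; the plate is 96 mm behind it (+x) and reaches 9 mm above it. A bar hung here has its centre about 11 mm above this point
- tape_measure: green tape measure 45 x 75 x 70 mm standing on the run-out table, well outside the row of blanks; bystander; origin: centre of its underside
- mug: white mug, 80 mm across, 95 mm high, on the bench; bystander; origin: centre of its underside
- marking_can: steel can with a orange label, 60 mm across, 160 mm high, on the bench; bystander; origin: centre of its underside

How it is judged:
On the way, in this order (a step that is already met when the one before it is completed fails the run):
1. the push block is taken in the gripper (contact force between the fingers and push_block above 1 N), for 0.1 s.
2. all three blanks lie in the bins of their colours, the push block not yet on the hook (x of blank_red_a in the frame of bin_red between -0.079 and 0.079 m and y of blank_red_a in the frame of bin_red between -0.28 and 0.28 m and z of each of blank_red_a, blank_red_b in the frame of bin_red below 0.075 m and x of blank_red_b in the frame of bin_red between -0.079 and 0.079 m and y of blank_red_b in the frame of bin_red between -0.28 and 0.28 m and x of blank_blue in the frame of bin_blue between -0.079 and 0.079 m and y of blank_blue in the frame of bin_blue between -0.28 and 0.28 m and z of blank_blue in the frame of bin_blue below 0.075 m and not (contact force between push_block and hook above 0.5 N)), for 0.2 s.
At the end, for the whole second after the job is handed in: Every blank rests in the bin of its own colour, between the walls and below the rim; the push block hangs still on the hook: bar centre between the tips and the plate (30 mm before to 80 mm behind the seat), within 30 mm sideways, 0 to 35 mm above it, under 0.6 rad off upright (x of blank_red_a in the frame of bin_red between -0.079 and 0.079 m and y of blank_red_a in the frame of bin_red between -0.28 and 0.28 m and z of each of blank_red_a, blank_red_b in the frame of bin_red below 0.075 m and x of blank_red_b in the frame of bin_red between -0.079 and 0.079 m and y of blank_red_b in the frame of bin_red between -0.28 and 0.28 m and x of blank_blue in the frame of bin_blue between -0.079 and 0.079 m and y of blank_blue in the frame of bin_blue between -0.28 and 0.28 m and z of blank_blue in the frame of bin_blue below 0.075 m and x of push_block_grip in the frame of hook_seat between -0.03 and 0.08 m and y of push_block_grip in the frame of hook_seat between -0.03 and 0.03 m and z of push_block_grip in the frame of hook_seat between 0 and 0.035 m and contact force between push_block and hook above 1 N and angle between push_block's own z axis and vertical below 0.6 rad and linear speed of each of blank_red_a, blank_red_b, blank_blue, push_block below 0.03 m/s); the robot touches nothing.
It fails at once if the hand or arm touches a blank (contact force between any of the arm, the fingers and blank_red_a above 0.5 N or contact force between any of the arm, the fingers and blank_red_b above 0.5 N or contact force between any of the arm, the fingers and blank_blue above 0.5 N).
It fails at once if the tape measure is shifted more than 20 mm (distance of tape_measure from where it was at the start of the episode above 0.02 m).
It fails at once if the mug is shifted more than 20 mm (distance of mug from where it was at the start of the episode above 0.02 m).
It fails at once if the marking-paint can is shifted more than 20 mm (distance of marking_can from where it was at the start of the episode above 0.02 m).
It also fails if it takes over 54 s, if anything falls off the work surface, if the arm or the gripper's body presses on something with over 40 N, if the wrist force passes 120 N, or if a joint passes its speed limit or range.

## Working session

There is one attempt and no reset: what is moved stays moved. The work goes in short steps, Python scripts to look and compute and a tool call to move; the robot and the scene stay as the last step left them, time stands still between calls to the robot, and variables do not carry over. Pictures are saved under pics/ and viewed, at most 10 in all, crops included, and the job is handed in when it is done.

Besides the shell and the picture viewer there is one more tool, called after "Emit:" as name([rows], argument=value, ...), one row to a line, values as JSON. play_rows: Moves the arm, as the interface text tells. Its arguments: {"type":"object","properties":{"motion":{"type":"array"},"grip_force":{"type":"number"}},"required":["motion"]}

```bash
mkdir -p pics; ls; cat > h.py <<'E'
import numpy as np, cv2
from station import get_obs, camera, workorder
def cloud(c,T=None):
    z=c["z_map"].astype(float); K=c["camera_matrix"]; T=c["T"] if T is None else T
    v,u=np.mgrid[:z.shape[0],:z.shape[1]]
    p=np.stack([(u-K[0,2])/K[0,0]*z,-(v-K[1,2])/K[1,1]*z,-z,np.ones_like(z)],-1)
    w=(p@T.T)[...,:3]; w[z==0]=np.nan
    return w
E
python3 - <<'E'
from h import *
o=get_obs(); print(o)
for n in("top","scene"):
    c=camera(n); cv2.imwrite(f"pics/{n}0.png",c["frame"][...,::-1]); np.savez(f"{n}0.npz",w=cloud(c),f=c["frame"]); print(n,c["T"],c["camera_matrix"])
E
```

```text
pics
{'time_s': 0.0, 'qpos': array([ 1.12337832e+00,  3.00475410e-01,  1.52154286e+00,  3.31363915e-05,
        1.32069974e+00, -6.65815471e-02]), 'joint_vel': array([-0.00031981,  0.00119924,  0.00057447,  0.00061656, -0.00129412,
       -0.00124393]), 'tau': array([-3.84825780e-04, -5.31809235e+01, -3.52741134e+01,  7.08858669e-02,
        2.44285382e-02, -1.56794345e-04]), 'ee_pos': array([0.20432155, 0.51039691, 0.22390012]), 'eef_rot': array([-3.14047193e+00, -1.06897358e-04,  2.76074791e+00]), 'force': array([ 0.31031818, -0.08539927,  0.76056698]), 'moment': array([0.10694469, 0.00070856, 0.00971404]), 'grip_force': 0.0, 'grip_width': 0.0941505947133673}
top [[ 3.58198645e-04  9.98439601e-01 -5.58411544e-02  4.18585159e-01]
 [-9.99995490e-01  5.24150308e-04  2.95723462e-03  5.18615376e-02]
 [ 2.98188932e-03  5.58398433e-02  9.98435286e-01  1.74967555e+00]
 [ 0.00000000e+00  0.00000000e+00  0.00000000e+00  1.00000000e+00]] [[408.83181933   0.         281.9524169 ]
 [  0.         408.83181933 220.58170829]
 [  0.           0.           1.        ]]
scene [[ 0.62867164 -0.54671637  0.55305803  1.3341444 ]
 [ 0.77766554  0.44459575 -0.44448951 -0.62025566]
 [-0.00287756  0.70953212  0.70466722  1.24696444]
 [ 0.          0.          0.          1.        ]] [[398.19546461   0.         279.7522494 ]
 [  0.         398.19546461 205.58348374]
 [  0.           0.           1.        ]]
```

View pics/top0.png

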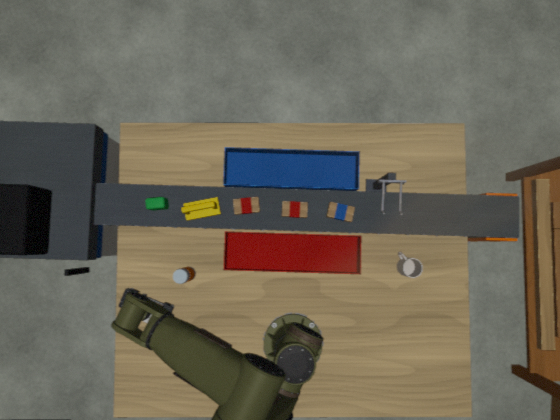

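View pics/scene0.png

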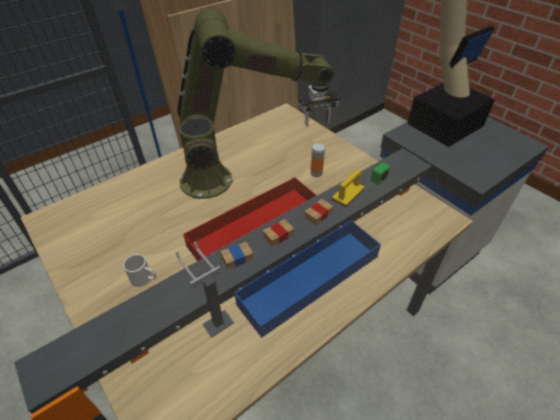

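The top view shows the push block at (200,208), red blanks at (246,205) and (295,209), the blue blank at (341,211), the hook prongs near (392,197), the blue bin on the far side and the red bin on the near side. The tape is at (156,203), the can at (182,275) and the mug at (410,267).

```bash
python3 - <<'E'
from h import *
for n in("top","scene"):
    d=np.load(n+"0.npz"); w=d["w"]; f=d["f"]; hsv=cv2.cvtColor(f,cv2.COLOR_RGB2HSV)
    H,S,V=[hsv[...,i].astype(int) for i in range(3)]; z=w[...,2]; x=w[...,0]; y=w[...,1]
    roi=(x>.3)&(x<.8)&(abs(y)<.55)
    def rep(name,m,k=6):
        m=m.astype(np.uint8); nn,l,st,ce=cv2.connectedComponentsWithStats(m)
        for i in range(1,nn):
            if st[i,4]<k: continue
            p=w[l==i]; r=cv2.minAreaRect(p[:,:2].astype(np.float32)*1000)
            print(n,name,st[i,4],"med",np.median(p,0).round(4),"min",p.min(0).round(3),"max",p.max(0).round(3),"rect",np.round(r[0],1),np.round(r[1],1),round(r[2],1))
    rep("blanks",roi&(z>.125)&(z<.15)&~((H>20)&(H<35)&(S>150))&(y<.25)&(y>-.2),20)
    yel=roi&(H>20)&(H<35)&(S>170)&(V>90)
    rep("bar",yel&(z>.185)); rep("sole",yel&(z>.108)&(z<.125))
    rep("red",(H<8)&(S>150)&roi&(z<.1),100); rep("blue",(H>100)&(H<125)&(S>120)&roi&(z<.1),100)
    rep("tape",(H>45)&(H<80)&(S>100)&roi)
    rep("table",roi&(z>.09)&(z<.108)&(S<90),200)
    rep("hook",roi&(z>.215)&(z<.4)&(y<-.1),4)
    rep("can/mug",(x>.25)&(x<.45)&(z>.03)&(abs(y)<.5)&((y<-.2)|(y>.2)) ,20)
E
```

```text
top blanks 387 med [0.5702 0.1928 0.1403] min [0.538 0.142 0.13 ] max [0.603 0.241 0.15 ] rect [570.7 191.8] [61.5 99.8] 7.4
top blanks 391 med [ 5.547e-01 -4.000e-04  1.398e-01] min [ 0.523 -0.048  0.125] max [0.587 0.051 0.149] rect [5.562e+02 1.000e-01] [99.6 61.1] 86.9
top blanks 270 med [ 0.5468 -0.166   0.1402] min [ 0.512 -0.2    0.126] max [ 0.583 -0.128  0.148] rect [ 548.6 -169.1] [74.9 60.5] 78.7
top bar 195 med [0.5605 0.3683 0.1955] min [0.538 0.308 0.186] max [0.581 0.432 0.205] rect [559.1 370.3] [ 22.4 125.5] 10.9
top sole 359 med [0.5482 0.3634 0.118 ] min [0.516 0.299 0.108] max [0.604 0.44  0.125] rect [559.4 369. ] [ 69.7 136.6] 10.8
top red 4926 med [0.3821 0.0039 0.0044] min [ 0.3   -0.273 -0.011] max [0.466 0.286 0.094] rect [382.3   6.1] [556.2 156.9] 88.3
top blue 4512 med [ 0.7292 -0.005   0.0044] min [ 0.643 -0.269 -0.012] max [0.8  0.29 0.09] rect [726.9  10.6] [557.  156.4] 88.7
top tape 189 med [0.5752 0.5224 0.1671] min [0.553 0.504 0.097] max [0.6   0.549 0.178] rect [576.4 526.7] [45.9 45. ] 0.4
top table 8994 med [ 0.5499 -0.0542  0.0996] min [ 0.457
[... 2457 characters left out ...]
5 -352.7] [ 99.8 159.2] 82.3
scene can/mug 132 med [0.2581 0.4849 0.4795] min [0.25  0.456 0.439] max [0.273 0.499 0.516] rect [261.1 477.7] [43.2 21.9] 88.0
scene can/mug 357 med [0.3102 0.4241 0.113 ] min [0.266 0.405 0.03 ] max [0.328 0.471 0.164] rect [297.1 436. ] [61.  60.1] 23.7
scene can/mug 296 med [0.3335 0.2763 0.059 ] min [0.306 0.201 0.03 ] max [0.449 0.284 0.087] rect [363.4 269.4] [156.3  71.9] 28.9
scene can/mug 267 med [ 0.3038 -0.2607  0.0609] min [ 0.295 -0.28   0.03 ] max [ 0.447 -0.2    0.084] rect [ 356.7 -268.4] [ 68.  168.6] 61.1
scene can/mug 423 med [ 0.3431 -0.4703  0.0674] min [ 0.281 -0.5    0.03 ] max [ 0.392 -0.44   0.099] rect [ 337.2 -471.8] [112.8  58. ] 3.0
```

```bash
python3 - <<'E'
import cv2
a=cv2.imread("pics/top0.png")[165:235,130:420]; b=cv2.imread("pics/scene0.png")[150:340,160:420]
a=cv2.resize(a,(780,188)); b=cv2.resize(b,(560,409))
import numpy as np
o=np.zeros((597,780,3),np.uint8);o[:188]=a;o[188:,:560]=b;cv2.imwrite("pics/c1.png",o)
E
```

```text
(no output)
```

View pics/c1.png

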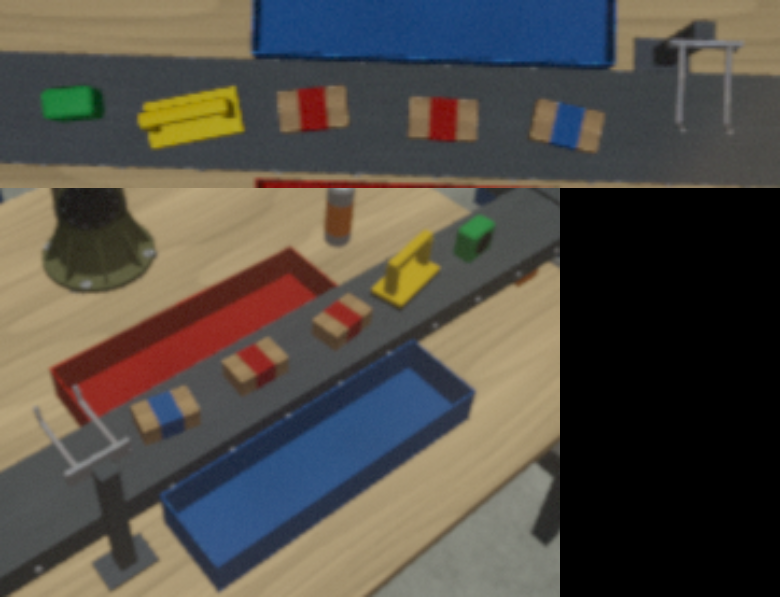

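```bash
cat >> h.py <<'E'
from scipy.spatial.transform import Rotation as Ro
def row(x,y,z,yawdeg,frm=None):
    "row values from pose frm=(pos,rpy) (default: measured) to target, tool down"
    if frm is None: o=get_obs(); frm=(o["ee_pos"],o["eef_rot"])
    R0=Ro.from_euler("xyz",frm[1]); R1=Ro.from_euler("xyz",[np.pi,0,np.radians(yawdeg)])
    d=R0.inv().apply(np.array([x,y,z])-frm[0])/.25; r=(R0.inv()*R1).as_rotvec()/(2*np.pi)
    print(np.round(d,3).tolist(),np.round(r,4).tolist()); return d,r
def st(): o=get_obs(); print(round(o["time_s"],2),o["ee_pos"].round(4),np.degrees(o["eef_rot"]).round(2),"F",o["force"].round(2),"w",round(o["grip_width"],4),"gf",round(o["grip_force"],1),"q",o["qpos"].round(2))
def wcloud():
    o=get_obs(); c=camera("wrist"); T=np.eye(4); T[:3,:3]=Ro.from_euler("xyz",o["eef_rot"]).as_matrix(); T[:3,3]=o["ee_pos"]
    return cloud(c,T@c["T_tool_cam"]),c["frame"]
E
python3 -c "
from h import *
row(.56,.368,.32,100.8)
print(camera('wrist')['T_tool_cam'])"
```

```text
[-1.532, -0.001, -0.384] [-0.0001, 0.0001, 0.1594]
[[ 4.46405659e-04  9.61294210e-01  2.75523581e-01  7.95505454e-02]
 [ 9.99998935e-01 -4.62156912e-05 -1.45896154e-03  6.32495631e-04]
 [-1.38975777e-03  2.75523938e-01 -9.61293206e-01 -1.59800698e-01]
 [ 0.00000000e+00  0.00000000e+00  0.00000000e+00  1.00000000e+00]]
```

Emit:
play_rows([
  [[-0.2,0,-0.1,0,0,0.02,1],[-0.4,0,-0.2,0,0,0.04,1],[-0.6,0,-0.3,0,0,0.06,1],[-0.8,0,-0.384,0,0,0.08,1],[-1.0,0,-0.384,0,0,0.1,1],[-1.0,0,-0.384,0,0,0.12,1],[-1.0,0,-0.384,0,0,0.14,1],[-1.0,0,-0.384,0,0,0.1594,1]],
])

```text
time_s: 0.95
ee_pos: [0.4372, 0.4171, 0.3199]
eef_rot: [-3.141, 0.0, 1.753]
force: [-0.3, -0.6, 0.8]
grip_width: 0.0939
grip_force: 0.0
```

```bash
python3 -c "
from h import *
st();row(.56,.368,.32,100.8)"
```

```text
0.95 [0.4372 0.4171 0.3199] [-1.7995e+02  2.0000e-02  1.0042e+02] F [-0.28 -0.6   0.81] w 0.0939 gf 0.0 q [0.7  0.38 1.2  0.   1.56 0.52]
[-0.282, 0.447, -0.001] [-0.0001, 0.0001, -0.0011]
```

Emit:
play_rows([
  [[-0.1,0.16,0,0,0,0,1],[-0.2,0.31,0,0,0,-0.001,1],[-0.282,0.447,0,0,0,-0.001,1],[-0.282,0.447,0,0,0,-0.001,1],[-0.282,0.447,0,0,0,-0.001,1]],
])

```text
time_s: 1.45
ee_pos: [0.5599, 0.369, 0.3195]
eef_rot: [-3.14, 0.0, 1.764]
force: [-0.3, -0.2, 0.7]
grip_width: 0.0942
grip_force: 0.0
```

```bash
python3 - <<'E'
from h import *
st(); w,f=wcloud(); cv2.imwrite("pics/w1.png",f[...,::-1])
hsv=cv2.cvtColor(f,cv2.COLOR_RGB2HSV).astype(int); yel=(hsv[...,0]>18)&(hsv[...,0]<36)&(hsv[...,1]>150)
for a,b in((.188,.206),(.11,.126)):
    p=w[yel&(w[...,2]>a)&(w[...,2]<b)]; print(len(p),p.mean(0),cv2.minAreaRect(p[:,:2].astype(np.float32)*1000))
E
```

```text
1.45 [0.5599 0.369  0.3195] [-1.7992e+02  2.0000e-02  1.0109e+02] F [-0.27 -0.2   0.66] w 0.0942 gf 0.0 q [0.53 0.55 0.96 0.   1.64 0.33]
3002 [0.56190432 0.36510011 0.19492149] ((561.0867919921875, 369.0089111328125), (22.010393142700195, 127.220703125), 11.055193901062012)
3231 [0.5633103  0.35521455 0.11730371] ((560.7169799804688, 369.1876220703125), (69.25218200683594, 137.681640625), 11.057909965515137)
```

View pics/w1.png

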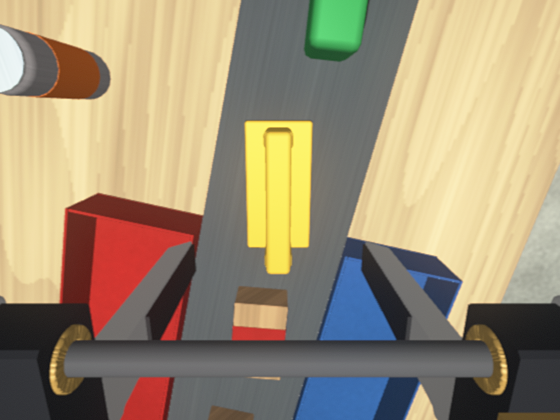

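The bar is centred between the fingers at (278,190), with the fingers straddling it. The red and blue bins and the tape are clear of the descent.

Emit:
play_rows([
  [[0,0.005,0.18,0,0,0,1],[0,0.005,0.36,0,0,0,1],[0,0.005,0.49,0,0,0,1],[0,0.005,0.538,0,0,0,1],[0,0.005,0.538,0,0,0,-1],[0,0.005,0.538,0,0,0,-1],[0,0.005,0.538,0,0,0,-1],[0,0.005,0.538,0,0,0,-1],[0,0.005,0.538,0,0,0,-1],[0,0.005,0.538,0,0,0,-1]],
], grip_force=40)

```text
time_s: 2.5
ee_pos: [0.5608, 0.3696, 0.1863]
eef_rot: [3.141, -0.0, 1.765]
force: [-1.0, -0.2, -0.8]
grip_width: 0.0493
grip_force: 0.0
```

```bash
python3 -c "
from h import *
st()"
```

```text
2.5 [0.5608 0.3696 0.1863] [ 1.7997e+02 -1.0000e-02  1.0115e+02] F [-1.03 -0.16 -0.75] w 0.0493 gf 0.0 q [0.53 0.6  1.17 0.   1.36 0.33]
```

Emit:
play_rows([
  [[0,0,0,0,0,0,-1],[0,0,0,0,0,0,-1],[0,0,0,0,0,0,-1],[0,0,0,0,0,0,-1],[0,0,0,0,0,0,-1],[0,0,0,0,0,0,-1],[0,0,-0.03,0,0,0,-1],[0,0,-0.15,0,0,0,-1],[0,0,-0.28,0,0,0,-1],[0,0,-0.28,0,0,0,-1]],
], grip_force=40)

```text
time_s: 3.5
ee_pos: [0.5617, 0.3702, 0.2614]
eef_rot: [3.134, -0.003, 1.766]
force: [-0.2, -0.4, -2.3]
grip_width: 0.0216
grip_force: 40.0
```

```bash
python3 -c "
from h import *
st()
row(.657,.192,.256,88)
row(.657,.192,.256,88,([.657,.192,.256],[np.pi,0,np.radians(88)]))"
```

```text
3.5 [0.5617 0.3702 0.2614] [ 1.7957e+02 -1.5000e-01  1.0116e+02] F [-0.19 -0.4  -2.27] w 0.0216 gf 40.0 q [ 0.53  0.56  1.07 -0.    1.5   0.33]
[-0.773, 0.236, 0.021] [0.0011, -0.0005, 0.0366]
[0.0, 0.0, 0.0] [0.0, 0.0, 0.0]
```

Emit:
play_rows([
  [[-0.1,0.06,0,0,0,0.01,-1],[-0.25,0.12,0,0,0,0.02,-1],[-0.4,0.18,0,0,0,0.03,-1],[-0.55,0.236,0,0,0,0.0366,-1],[-0.7,0.236,0,0,0,0.0366,-1],[-0.773,0.236,0,0,0,0.0366,-1],[-0.773,0.236,0,0,0,0.0366,-1]],
])

```text
time_s: 4.2
ee_pos: [0.6563, 0.1893, 0.2553]
eef_rot: [-3.141, 0.0, 1.533]
force: [0.6, 0.5, -2.7]
grip_width: 0.0216
grip_force: 40.0
```

```bash
python3 - <<'E'
from h import *
st(); row(.657,.192,.189,88)
w,f=wcloud(); cv2.imwrite("pics/w2.png",f[...,::-1])
c=camera("top"); W=cloud(c); 
cv2.imwrite("pics/t2.png",cv2.resize(c["frame"][130:290,120:440,::-1],(800,400)))
E
```

```text
4.2 [0.6563 0.1893 0.2553] [-1.7996e+02  2.0000e-02  8.7830e+01] F [ 0.64  0.54 -2.73] w 0.0216 gf 40.0 q [ 0.23  0.59  1.03 -0.    1.52  0.27]
[0.011, 0.002, 0.265] [-0.0001, 0.0001, -0.0005]
```

View pics/w2.png

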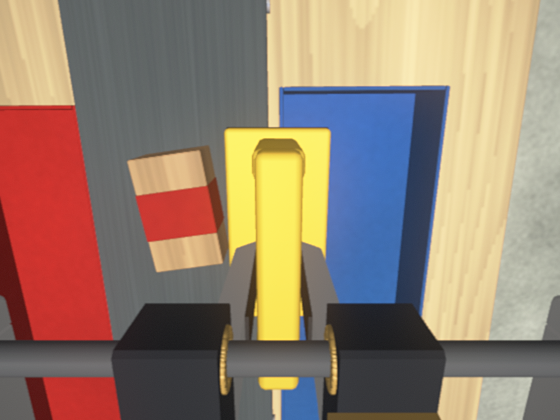

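The block is held square in the jaws, with a clear gap between its sole edge (x≈225 px) and the red blank (right edge ≈220 px, and lower than the sole). Next I lower it and sweep.

Emit:
play_rows([
  [[0.01,0.01,0.12,0,0,0,-1],[0.01,0.01,0.23,0,0,0,-1],[0.01,0.0,0.266,0,0,0,-1],[0.01,-0.03,0.266,0,0,0,-1],[0.01,-0.1,0.266,0,0,0,-1],[0.01,-0.18,0.266,0,0,0,-1],[0.01,-0.26,0.266,0,0,0,-1],[0.01,-0.34,0.266,0,0,0,-1],[0.01,-0.42,0.266,0,0,0,-1],[0.01,-0.5,0.266,0,0,0,-1]],
])

```text
time_s: 5.3
ee_pos: [0.5304, 0.199, 0.1917]
eef_rot: [3.138, -0.001, 1.536]
force: [1.6, 0.5, -2.4]
grip_width: 0.0216
grip_force: 40.0
```

Emit:
play_rows([
  [[0,-0.08,0,0,0,0,-1],[0,-0.15,0,0,0,0,-1],[0,-0.21,0,0,0,0,-1],[0,-0.25,0,0,0,0,-1],[0,-0.25,0,0,0,0,-1],[0,-0.25,0,0,0,0,-1]],
])

```text
time_s: 5.9
ee_pos: [0.4691, 0.2008, 0.1903]
eef_rot: [3.14, -0.001, 1.536]
force: [0.2, 0.4, -2.9]
grip_width: 0.0217
grip_force: 40.0
```

```bash
cat >> h.py <<'E'
def blanks(skip=None):
    "paint bands + wood in top view, table and bins"
    c=camera("top"); w=cloud(c); f=c["frame"]; x,y,z=w[...,0],w[...,1],w[...,2]
    lo=f.astype(int); wood=(lo[...,0]>lo[...,2]+25)&(lo[...,1]>lo[...,2]+12)&(x>.3)&(x<.8)&(abs(y)<.29)&(z>.012)&(z<.15)
    hsv=cv2.cvtColor(f,cv2.COLOR_RGB2HSV).astype(int); wood&=(hsv[...,1]<170)
    n,l,s,ce=cv2.connectedComponentsWithStats(wood.astype(np.uint8))
    for i in range(1,n):
        if s[i,4]>25: p=w[l==i]; print("wood",s[i,4],np.median(p,0).round(3),p.min(0).round(3),p.max(0).round(3))
    return c
E
python3 - <<'E'
from h import *
st(); c=blanks(); cv2.imwrite("pics/t3.png",cv2.resize(c["frame"][130:290,120:440,::-1],(800,400)))
E
```

```text
5.9 [0.4691 0.2008 0.1903] [ 1.7991e+02 -3.0000e-02  8.8000e+01] F [ 0.2   0.41 -2.88] w 0.0217 gf 40.0 q [ 0.33  0.24  1.68 -0.    1.22  0.37]
wood 124 [0.558 0.031 0.14 ] [0.527 0.019 0.115] [0.587 0.047 0.149]
wood 122 [ 0.554 -0.036  0.14 ] [ 0.523 -0.055  0.095] [ 0.582 -0.02   0.149]
wood 113 [ 0.554 -0.147  0.139] [ 0.523 -0.167  0.114] [ 0.583 -0.13   0.148]
wood 108 [ 0.537 -0.22   0.14 ] [ 0.507 -0.246  0.094] [ 0.57  -0.202  0.149]
wood 36 [ 0.329 -0.27   0.077] [ 0.302 -0.272  0.031] [ 0.384 -0.266  0.087]
```

View pics/t3.png

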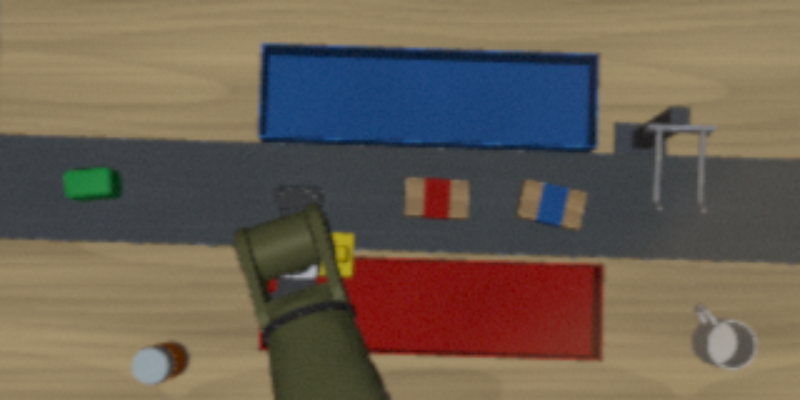

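The first red blank is hidden under the arm; the other two still lie on the table at (437,198) and (552,205). I lift and move on to the next one.

```bash
python3 -c "
from h import *
row(.469,.2008,.262,88);row(.645,.0,.262,88)"
```

```text
[0.0, -0.001, -0.288] [0.0002, -0.0001, -0.0]
[-0.777, 0.731, -0.288] [0.0002, -0.0001, -0.0]
```

Emit:
play_rows([
  [[0,0.02,-0.12,0,0,0,-1],[0,0.06,-0.24,0,0,0,-1],[-0.1,0.16,-0.29,0,0,0,-1],[-0.25,0.26,-0.29,0,0,0,-1],[-0.4,0.36,-0.29,0,0,0,-1],[-0.55,0.46,-0.29,0,0,0,-1],[-0.65,0.56,-0.29,0,0,0,-1],[-0.75,0.66,-0.29,0,0,0,-1],[-0.78,0.73,-0.29,0,0,0,-1],[-0.78,0.73,-0.29,0,0,0,-1]],
])

```text
time_s: 6.95
ee_pos: [0.6457, -0.0027, 0.2607]
eef_rot: [-3.141, 0.0, 1.533]
force: [-0.4, -0.1, -3.3]
grip_width: 0.0219
grip_force: 40.0
```

```bash
python3 - <<'E'
from h import *
st(); row(.645,.0,.189,88); c=blanks(); cv2.imwrite("pics/t4.png",cv2.resize(c["frame"][130:290,120:440,::-1],(800,400)))
f=c["frame"]; w=cloud(c); x,y,z=w[...,0],w[...,1],w[...,2]
m=(x>.31)&(x<.455)&(y>-.25)&(y<.275)&(z>.02)&(z<.14); p=w[m]; print(m.sum(),np.median(p,0),p.min(0),p.max(0))
E
```

```text
6.95 [ 0.6457 -0.0027  0.2607] [-1.7994e+02  1.0000e-02  8.7850e+01] F [-0.36 -0.11 -3.26] w 0.0219 gf 40.0 q [-0.06  0.5   1.16 -0.    1.48 -0.02]
[0.011, -0.003, 0.287] [-0.0002, 0.0, -0.0004]
wood 114 [ 0.554 -0.147  0.139] [ 0.523 -0.167  0.113] [ 0.583 -0.13   0.149]
wood 109 [ 0.538 -0.221  0.139] [ 0.507 -0.245  0.097] [ 0.57  -0.201  0.149]
wood 48 [0.398 0.284 0.08 ] [0.315 0.264 0.07 ] [0.469 0.287 0.086]
wood 113 [0.366 0.238 0.044] [0.337 0.221 0.033] [0.396 0.255 0.055]
wood 107 [0.362 0.171 0.044] [0.333 0.154 0.017] [0.391 0.184 0.054]
wood 39 [ 0.331 -0.269  0.075] [ 0.301 -0.272  0.027] [ 0.38  -0.266  0.093]
473 [0.36224709 0.1967162  0.04529616] [ 0.31040354 -0.24790913  0.0202089 ] [0.45422392 0.27419742 0.0881988 ]
```

Red a lies flat in the red bin. Now red b.

Emit:
play_rows([
  [[0,0,0.12,0,0,0,-1],[0,0,0.23,0,0,0,-1],[0,0.0,0.287,0,0,0,-1],[0,-0.03,0.287,0,0,0,-1],[0,-0.1,0.287,0,0,0,-1],[0,-0.18,0.287,0,0,0,-1],[0,-0.26,0.287,0,0,0,-1],[0,-0.34,0.287,0,0,0,-1],[0,-0.42,0.287,0,0,0,-1],[0,-0.5,0.287,0,0,0,-1]],
])

```text
time_s: 8.0
ee_pos: [0.5188, 0.0038, 0.1922]
eef_rot: [3.138, 0.0, 1.536]
force: [1.3, -0.3, -2.6]
grip_width: 0.0213
grip_force: 40.0
```

Emit:
play_rows([
  [[0,-0.08,0,0,0,0,-1],[0,-0.15,0,0,0,0,-1],[0,-0.21,0,0,0,0,-1],[0,-0.25,0,0,0,0,-1],[0,-0.25,0,0,0,0,-1],[0,-0.22,-0.12,0,0,0,-1],[0,-0.22,-0.24,0,0,0,-1],[0,-0.22,-0.29,0,0,0,-1],[0,-0.22,-0.29,0,0,0,-1]],
])

```text
time_s: 8.9
ee_pos: [0.4651, 0.0056, 0.264]
eef_rot: [3.139, 0.0, 1.536]
force: [-0.3, -0.5, -3.0]
grip_width: 0.0216
grip_force: 40.0
```

```bash
python3 - <<'E'
from h import *
st(); row(.45,-.182,.262,88); blanks()
E
```

```text
8.9 [0.4651 0.0056 0.264 ] [179.83   0.    87.99] F [-0.35 -0.5  -2.96] w 0.0216 gf 40.0 q [-0.07  0.08  1.69  0.    1.37 -0.03]
[-0.752, -0.034, 0.008] [0.0005, 0.0, -0.0]
wood 115 [ 0.554 -0.147  0.139] [ 0.523 -0.167  0.098] [ 0.587 -0.13   0.149]
wood 107 [ 0.535 -0.221  0.139] [ 0.507 -0.245  0.097] [ 0.57  -0.201  0.149]
wood 49 [0.4   0.284 0.079] [0.315 0.264 0.069] [0.469 0.288 0.09 ]
wood 112 [0.366 0.238 0.044] [0.337 0.221 0.031] [0.396 0.255 0.053]
wood 106 [0.362 0.171 0.043] [0.333 0.155 0.014] [0.391 0.184 0.052]
wood 28 [ 0.327 -0.269  0.079] [ 0.302 -0.271  0.032] [ 0.36  -0.266  0.089]
```

Emit:
play_rows([
  [[-0.15,0,0,0,0,0,-1],[-0.32,-0.01,0,0,0,0,-1],[-0.5,-0.03,0,0,0,0,-1],[-0.66,-0.034,0,0,0,0,-1],[-0.752,-0.034,0,0,0,0,-1],[-0.752,-0.034,0.05,0,0,0,-1],[-0.752,-0.034,0.05,0,0,0,-1]],
])

```text
time_s: 9.65
ee_pos: [0.4483, -0.1816, 0.2472]
eef_rot: [-3.137, -0.002, 1.535]
force: [0.1, 0.2, -2.7]
grip_width: 0.022
grip_force: 40.0
```

```bash
python3 - <<'E'
from h import *
st(); row(.45,-.182,.189,88); row(.64,-.182,.189,88); blanks()
E
```

```text
9.65 [ 0.4483 -0.1816  0.2472] [-1.7975e+02 -1.2000e-01  8.7930e+01] F [ 0.1   0.22 -2.72] w 0.022 gf 40.0 q [-0.46  0.14  1.67  0.    1.34 -0.42]
[-0.002, 0.008, 0.233] [-0.0007, -0.0003, -0.0002]
[0.025, 0.767, 0.229] [-0.0007, -0.0003, -0.0002]
wood 114 [ 0.553 -0.147  0.139] [ 0.523 -0.167  0.111] [ 0.583 -0.13   0.148]
wood 49 [0.4   0.284 0.08 ] [0.315 0.263 0.067] [0.469 0.287 0.089]
wood 112 [0.366 0.238 0.045] [0.337 0.221 0.035] [0.396 0.255 0.055]
wood 107 [0.362 0.171 0.043] [0.333 0.155 0.012] [0.391 0.184 0.054]
wood 115 [0.354 0.047 0.043] [0.325 0.03  0.017] [0.383 0.063 0.054]
wood 100 [ 0.348 -0.024  0.044] [ 0.317 -0.043  0.012] [ 0.375 -0.007  0.059]
```

Both reds are in the red bin. Now the blue blank, pushed away from the robot.

Emit:
play_rows([
  [[0,0,0.12,0,0,0,-1],[0,0,0.235,0,0,0,-1],[0,0.02,0.235,0,0,0,-1],[0,0.06,0.235,0,0,0,-1],[0,0.13,0.235,0,0,0,-1],[0,0.21,0.235,0,0,0,-1],[0,0.29,0.235,0,0,0,-1],[0,0.37,0.235,0,0,0,-1],[0,0.45,0.235,0,0,0,-1],[0,0.53,0.235,0,0,0,-1]],
])

```text
time_s: 10.7
ee_pos: [0.5837, -0.1863, 0.1933]
eef_rot: [3.14, 0.001, 1.536]
force: [-0.0, -0.4, -1.4]
grip_width: 0.0214
grip_force: 40.0
```

Emit:
play_rows([
  [[0,0.08,0,0,0,0,-1],[0,0.16,0,0,0,0,-1],[0,0.22,0,0,0,0,-1],[0,0.26,0,0,0,0,-1],[0,0.26,0,0,0,0,-1],[0,0.2,-0.12,0,0,0,-1],[0,0.1,-0.24,0,0,0,-1],[0,-0.05,-0.4,0,0,0,-1],[0,-0.2,-0.55,0,0,0,-1],[0,-0.2,-0.55,0,0,0,-1]],
])

```text
time_s: 11.7
ee_pos: [0.53, -0.1848, 0.3356]
eef_rot: [3.133, 0.003, 1.535]
force: [-0.6, -0.5, -2.1]
grip_width: 0.0217
grip_force: 40.0
```

```bash
python3 - <<'E'
from h import *
st(); c=blanks(); w=cloud(c)
# hook prongs, top & scene
for n in("top","scene"):
    c=camera(n); w=cloud(c); x,y,z=w[...,0],w[...,1],w[...,2]
    m=(x>.5)&(x<.75)&(y<-.27)&(y>-.45)&(z>.2)&(z<.3)
    p=w[m]
    for lo in np.arange(.52,.7,.01):
        s=p[(p[:,0]>=lo)&(p[:,0]<lo+.01)]
        if len(s)<2: continue
        a=s[s[:,1]<-.353]; b=s[s[:,1]>=-.353]
        print(n,round(lo+.005,3),[(len(t),np.median(t[:,1]).round(4),np.ptp(t[:,1]).round(3),np.median(t[:,2]).round(3)) for t in(a,b) if len(t)])
E
```

```text
11.7 [ 0.53   -0.1848  0.3356] [179.52   0.19  87.96] F [-0.65 -0.46 -2.11] w 0.0217 gf 40.0 q [-0.4   0.26  1.31 -0.    1.56 -0.37]
wood 84 [ 0.749 -0.15   0.044] [ 0.722 -0.16   0.026] [ 0.78  -0.138  0.053]
wood 88 [ 0.749 -0.221  0.043] [ 0.721 -0.233  0.027] [ 0.78  -0.209  0.055]
wood 45 [0.404 0.284 0.078] [0.327 0.263 0.067] [0.469 0.287 0.088]
wood 113 [0.366 0.238 0.044] [0.337 0.22  0.036] [0.396 0.255 0.057]
wood 106 [0.362 0.171 0.043] [0.333 0.155 0.013] [0.391 0.184 0.051]
wood 114 [0.354 0.047 0.043] [0.319 0.03  0.013] [0.383 0.063 0.051]
wood 99 [ 0.346 -0.024  0.043] [ 0.317 -0.037  0.034] [ 0.375 -0.007  0.053]
top 0.525 [(5, np.float64(-0.3788), np.float64(0.005), np.float64(0.279)), (1, np.float64(-0.3215), np.float64(0.0), np.float64(0.276))]
top 0.535 [(5, np.float64(-0.3807), np.float64(0.007), np.float64(0.26))]
top 0.545 [(9, np.float64(-0.3813), np.float64(0.007), np.float64(0.258))]
top 0.555 [(7, np.float64(-0.3821), np.float64(0.01), np.float64(0.26))]
top 0.565 [(4, np.float64(-0.3832), np.float64(0.005), np.float64(0.259))]
top 0.575 [(6, np.float64(-
[... 3152 characters left out ...]
[(36, np.float64(-0.3894), np.float64(0.056), np.float64(0.268)), (18, np.float64(-0.3322), np.float64(0.041), np.float64(0.268))]
scene 0.655 [(114, np.float64(-0.3799), np.float64(0.055), np.float64(0.258)), (89, np.float64(-0.3301), np.float64(0.045), np.float64(0.258))]
scene 0.665 [(34, np.float64(-0.3707), np.float64(0.02), np.float64(0.256)), (8, np.float64(-0.3499), np.float64(0.007), np.float64(0.258))]
scene 0.675 [(29, np.float64(-0.3685), np.float64(0.021), np.float64(0.256)), (10, np.float64(-0.3483), np.float64(0.009), np.float64(0.256))]
scene 0.685 [(83, np.float64(-0.3641), np.float64(0.022), np.float64(0.231)), (31, np.float64(-0.3499), np.float64(0.007), np.float64(0.23))]
```

All three blanks lie flat in their own bins. The prongs give a seat near (0.549, -0.351) at z 0.26, with the hook square to the table.

```bash
python3 -c "
from h import *
row(.45,-.185,.3055,88.2);row(.45,-.351,.3055,88.2)"
```

```text
[-0.012, -0.327, 0.095] [0.0002, 0.0001, -0.0006]
[-0.676, -0.304, 0.096] [0.0002, 0.0001, -0.0006]
```

Emit:
play_rows([
  [[0,-0.15,0.05,0,0,0,-1],[-0.05,-0.31,0.1,0,0,0,-1],[-0.15,-0.32,0.1,0,0,-0.0006,-1],[-0.3,-0.315,0.1,0,0,-0.0006,-1],[-0.45,-0.31,0.1,0,0,-0.0006,-1],[-0.6,-0.305,0.1,0,0,-0.0006,-1],[-0.676,-0.304,0.1,0,0,-0.0006,-1],[-0.676,-0.304,0.1,0,0,-0.0006,-1],[-0.676,-0.304,0.1,0,0,-0.0006,-1]],
])

```text
time_s: 12.75
ee_pos: [0.4501, -0.3508, 0.3023]
eef_rot: [-3.14, -0.002, 1.539]
force: [0.2, 0.6, -2.0]
grip_width: 0.0215
grip_force: 40.0
```

```bash
python3 - <<'E'
from h import *
st(); row(.553,-.351,.3055,88.2); row(.553,-.351,.2725,88.2)
w,f=wcloud(); cv2.imwrite("pics/w5.png",f[...,::-1])
c=camera("scene"); cv2.imwrite("pics/s5.png",cv2.resize(c["frame"][180:360,60:300,::-1],(800,600)))
# block pose in hand
hsv=cv2.cvtColor(f,cv2.COLOR_RGB2HSV).astype(int); yel=(hsv[...,0]>18)&(hsv[...,0]<36)&(hsv[...,1]>150)
z=w[...,2]; p=w[yel&(z>.30)]; print(p.max(0),cv2.minAreaRect(p[:,:2].astype(np.float32)*1000)); p=w[yel&(z<.25)]; print(np.median(p,0),p.max(0))
E
```

```text
12.75 [ 0.4501 -0.3508  0.3023] [-1.7989e+02 -1.1000e-01  8.8190e+01] F [ 0.19  0.64 -2.02] w 0.0215 gf 40.0 q [-0.73  0.3   1.34  0.    1.5  -0.69]
[0.012, 0.411, -0.014] [-0.0003, -0.0003, -0.0]
[0.012, 0.412, 0.118] [-0.0003, -0.0003, -0.0]
[ 0.47473946 -0.28745491  0.39378492] ((457.1830749511719, -351.4486999511719), (127.74935913085938, 34.8889274597168), 89.31095886230469)
[ 0.46894624 -0.32696363  0.2342543 ] [ 0.48714029 -0.28010155  0.24992364]
```

View pics/s5.png

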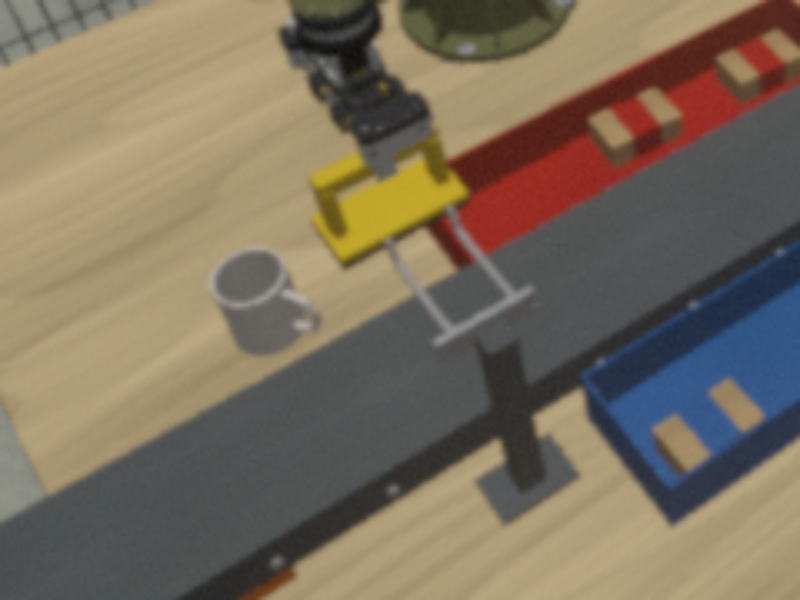

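The block is in line with the prongs: its opening faces the tips at (390,243) and (452,210), and the mug is clear below.

Emit:
play_rows([
  [[0,0.08,-0.01,0,0,0,-1],[0.01,0.18,-0.012,0,0,0,-1],[0.01,0.28,-0.012,0,0,0,-1],[0.012,0.37,-0.012,0,0,0,-1],[0.012,0.411,-0.012,0,0,0,-1],[0.012,0.411,-0.012,0,0,0,-1],[0.012,0.411,-0.012,0,0,0,-1]],
])

```text
time_s: 13.55
ee_pos: [0.5525, -0.3507, 0.3068]
eef_rot: [-3.141, -0.0, 1.54]
force: [0.2, -0.6, -2.2]
grip_width: 0.0216
grip_force: 40.0
```

```bash
python3 - <<'E'
from h import *
st(); row(.553,-.351,.2735,88.2)
c=camera("scene"); cv2.imwrite("pics/s6.png",cv2.resize(c["frame"][220:320,130:260,::-1],(780,600)))
E
```

```text
13.55 [ 0.5525 -0.3507  0.3068] [-1.7998e+02 -1.0000e-02  8.8250e+01] F [ 0.21 -0.57 -2.21] w 0.0216 gf 40.0 q [-0.62  0.51  1.05 -0.    1.59 -0.59]
[-0.001, 0.002, 0.133] [-0.0001, -0.0, 0.0001]
```

View pics/s6.png

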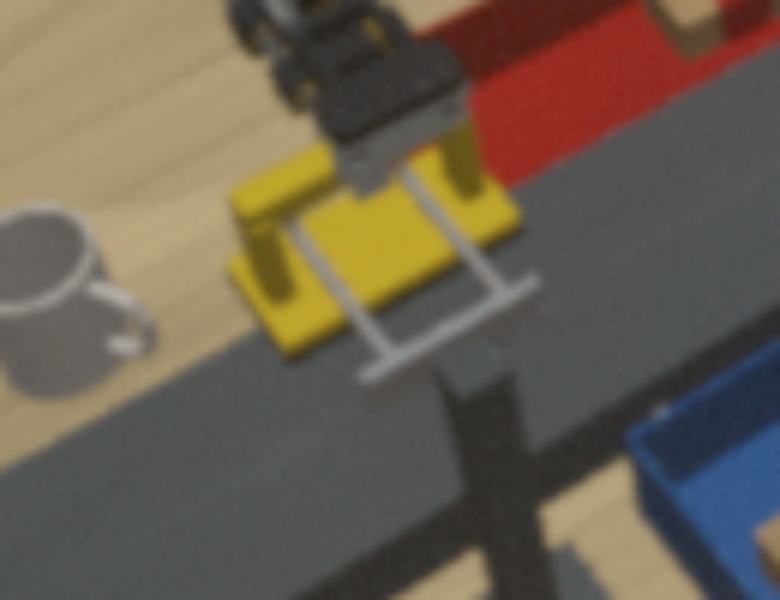

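Both prongs pass under the bar (at (290,225) and (405,175)), inside the posts and above the sole. I lower gently until they take the weight.

Emit:
play_rows([
  [[0,0,0.04,0,0,0,-1],[0,0,0.08,0,0,0,-1],[0,0,0.11,0,0,0,-1],[0,0,0.125,0,0,0,-1],[0,0,0.133,0,0,0,-1],[0,0,0.133,0,0,0,-1],[0,0,0.133,0,0,0,-1]],
])

```text
time_s: 14.3
ee_pos: [0.5526, -0.3514, 0.274]
eef_rot: [3.141, 0.0, 1.539]
force: [-0.2, -0.4, -2.3]
grip_width: 0.0213
grip_force: 40.0
```

```bash
python3 -c "
from h import *
st()"
```

```text
14.3 [ 0.5526 -0.3514  0.274 ] [1.7998e+02 1.0000e-02 8.8200e+01] F [-0.23 -0.42 -2.28] w 0.0213 gf 40.0 q [-0.62  0.52  1.11  0.    1.52 -0.59]
```

Not touching yet, so I go down in 1 mm steps.

Emit:
play_rows([
  [[0,0,0.004,0,0,0,-1],[0,0,0.008,0,0,0,-1],[0,0,0.008,0,0,0,-1],[0,0,0.008,0,0,0,-1]],
])

```text
time_s: 14.7
ee_pos: [0.5526, -0.3514, 0.2717]
eef_rot: [3.142, 0.0, 1.539]
force: [0.1, 0.3, -2.5]
grip_width: 0.0213
grip_force: 40.0
```

Emit:
play_rows([
  [[0,0,0.004,0,0,0,-1],[0,0,0.006,0,0,0,-1],[0,0,0.006,0,0,0,-1],[0,0,0.006,0,0,0,-1]],
])

```text
time_s: 15.1
ee_pos: [0.5526, -0.3515, 0.271]
eef_rot: [3.141, 0.001, 1.539]
force: [-2.4, 1.9, 6.4]
grip_width: 0.0214
grip_force: 40.0
```

The prongs now carry it (Fz went from -2.5 to +6.4). Release, then go straight up.

Emit:
play_rows([
  [[0,0,0,0,0,0,-0.3],[0,0,0,0,0,0,-0.1],[0,0,0,0,0,0,0.1],[0,0,0,0,0,0,0.1],[0,0,0,0,0,0,0.1],[0,0,0,0,0,0,0.1],[0,0,0,0,0,0,0.1],[0,0,0,0,0,0,0.1]],
])

```text
time_s: 15.9
ee_pos: [0.5526, -0.3514, 0.2702]
eef_rot: [3.142, 0.0, 1.539]
force: [-0.6, -0.2, -0.3]
grip_width: 0.0518
grip_force: 0.0
```

```bash
python3 -c "
from h import *
st()"
```

```text
15.9 [ 0.5526 -0.3514  0.2702] [180.    0.   88.2] F [-0.56 -0.15 -0.26] w 0.0518 gf 0.0 q [-0.62  0.52  1.11 -0.    1.51 -0.59]
```

Emit:
play_rows([
  [[0,0,-0.05,0,0,0,0.1],[0,0,-0.15,0,0,0,0.1],[0,0,-0.3,0,0,0,0.1],[0,0,-0.45,0,0,0,0.1],[0,0,-0.5,0,0,0,0.1],[0,0,-0.5,0,0,0,0.1],[0,0,-0.5,0,0,0,0.1],[0,0,-0.5,0,0,0,0.1],[0,0,-0.5,0,0,0,0.1],[0,0,-0.5,0,0,0,0.1]],
])

```text
time_s: 16.9
ee_pos: [0.5525, -0.3514, 0.3946]
eef_rot: [-3.141, -0.001, 1.539]
force: [-0.1, 0.3, 0.9]
grip_width: 0.0518
grip_force: 0.0
```

```bash
python3 - <<'E'
from h import *
st(); blanks()
for k in range(2):
    w,f=wcloud(); hsv=cv2.cvtColor(f,cv2.COLOR_RGB2HSV).astype(int); yel=(hsv[...,0]>18)&(hsv[...,0]<36)&(hsv[...,1]>150)
    z=w[...,2]
    for a,b in((.272,.29),(.19,.22)):
        p=w[yel&(z>a)&(z<b)]
        if len(p): print(len(p),np.median(p,0).round(4),cv2.minAreaRect(p[:,:2].astype(np.float32)*1000))
c=camera("scene"); cv2.imwrite("pics/s7.png",cv2.resize(c["frame"][150:330,130:370,::-1],(800,600)))
E
```

```text
16.9 [ 0.5525 -0.3514  0.3946] [-1.7995e+02 -3.0000e-02  8.8190e+01] F [-0.14  0.31  0.92] w 0.0518 gf 0.0 q [-0.62  0.51  0.84 -0.    1.79 -0.59]
wood 84 [ 0.75  -0.151  0.043] [ 0.722 -0.161  0.024] [ 0.78  -0.138  0.054]
wood 88 [ 0.75  -0.221  0.043] [ 0.722 -0.233  0.027] [ 0.779 -0.209  0.056]
wood 48 [0.398 0.284 0.08 ] [0.315 0.262 0.068] [0.47  0.288 0.093]
wood 113 [0.366 0.238 0.044] [0.337 0.221 0.035] [0.396 0.255 0.053]
wood 108 [0.362 0.171 0.044] [0.333 0.154 0.015] [0.391 0.184 0.055]
wood 116 [0.354 0.047 0.044] [0.325 0.03  0.019] [0.383 0.063 0.054]
wood 99 [ 0.349 -0.024  0.044] [ 0.317 -0.042  0.013] [ 0.375 -0.007  0.051]
3398 [ 0.5553 -0.3518  0.2805] ((554.6859130859375, -351.44482421875), (126.98472595214844, 22.040143966674805), 88.22132110595703)
3131 [ 0.5397 -0.3618  0.2028] ((551.41259765625, -351.8304748535156), (138.41172790527344, 69.18801879882812), 88.24767303466797)
3396 [ 0.5553 -0.3519  0.2805] ((554.6863403320312, -351.6109619140625), (127.45960235595703, 22.166980743408203), 88.24980163574219)
3117 [ 0.5399 -0.3616  0.2028] ((551.4083251953125, -351.9544372558594), (138.7247314453125, 69.19432067871094), 88.22032928466797)
```

View pics/s7.png

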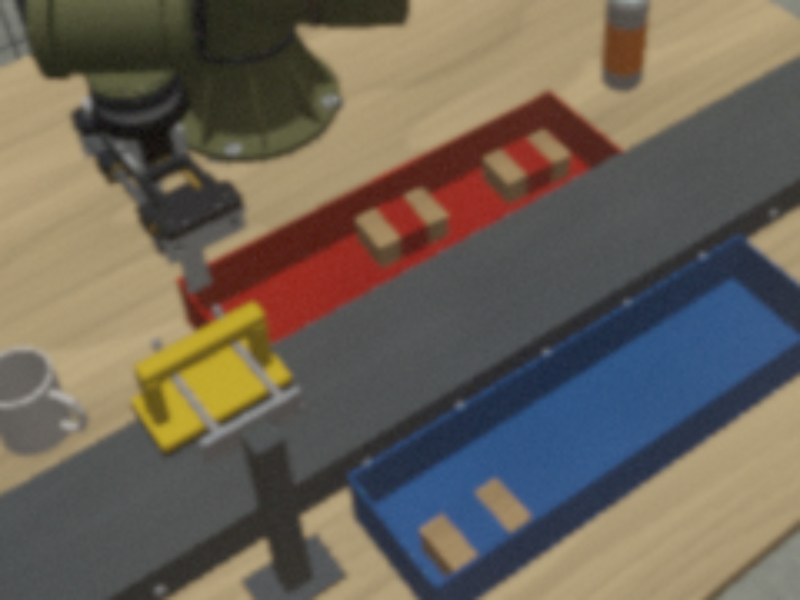

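The block hangs still on both prongs with the bar at (205,340). Both red blanks are in the red bin, the blue blank is in the blue bin, and the hand is clear. Handing in.

```bash
python3 -c "
from h import *
print(workorder.hand_in())"
```

```text
the job is handed in; nothing more can be done
None
```

I swept all three blanks into the bins of their colours, hung the push block on both prongs and let go, then handed the job in at about 17 s; the hand-in returned no verdict.

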